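Fit the round-table post into the spring-plunger post holder

TASK

Take the post with the round table out of the rack and push it, table upwards, straight down into the bolted post holder, past the holder's side spring plunger, until the post's foot stands fully home on the bottom of the bore and the plunger grips it. Leave the post with the square table standing in the rack.

Things in the scene. Friction and masses are not known exactly. Their poses are not given: they have to be found in the camera images.
- round_post: Steel post, diameter 20 mm, 106 mm long, 0.18 kg, with a round aluminium table (diameter 38 mm) on top. Origin at the foot's underside centre, z up to the table, which runs from z 86 to 106 mm: grip it there. The lowest 10 mm taper to diameter 12 mm. It starts upright and loose in a socket (40 mm deep, 22 wide) of a grey two-socket rack, 56x160x46 mm; lifts out freely.
- square_post: The bystander: the same post with a square table, 38 x 38 x 20 mm, instead of the round one; same origin and heights. It starts in the rack's other socket, 100 mm away along the rack, and stays there.
- holder: Aluminium tube, 56 mm wide, 68 mm high, on a fixed base 88x60x10 mm. Origin on the bore's axis at the base's underside, z up. Mouth: funnel 50 mm wide at z 68 narrowing to the 28 mm bore at z 50; bore bottom z 10 mm (post's origin when fully home; its table is then 28 mm above the rim). Plunger on the -x side, its black thumb knob reaching 57 mm from the axis at z 34.
- plunger (a joint): Spring plunger in the holder, level slide at z 34 mm, ball nose 16 mm wide. Value in m: 0 at rest, nose 11 mm inside the bore; to 0.012 pushed back. The post's tapered foot pushes it back; beside a home post it reads 0.003 to 0.011. Spring 2 N at rest, +0.7 N per mm. A post let go above may hang on it: riding past takes under 10 N, then it stops hard.

How it is judged:
By the outcome, as a careful person would: the job done as asked, in the order asked, and still so for the second after the job is handed in, with the robot touching nothing.
It also fails if it takes over 38 s, if anything falls off the work surface, if the arm or the gripper's body presses on something with over 40 N, if the wrist force passes 120 N, or if a joint passes its speed limit or range.

ROBOT

A 7-joint arm with a two-finger parallel gripper is mounted at the origin on a cart in front of the work surface, level with it; the furniture and walls round the work are solid. World frame = base frame: x ahead of the robot, y to its left, z up, the work surface at z = 0. Lengths are in m, angles in rad, forces in N, time in s.
With the tool pointing down it reaches from about 0.4 to 0.85 m from the base axis. Payload 10.4 kg.
Tool frame: the origin (TCP) lies between the finger pads; the fingertips stand ahead of it and the grasp point (between the pads) lies 5 mm behind it (manip.tip_extent is the z of the fingertips in the tool frame, in m); z points along the fingers, y is the line along which they close (so a half turn about z gives the same grasp; the last joint's range is limited). The gripper opens to 85 mm and grips with 20 to 120 N. Pads are 22 mm wide; open, the fingers measure 114 mm over their backs; the gripper's body (76 mm by 85 mm) begins 54 mm behind the grasp point. The pads swing forward as they close: fully open they stand 13 mm farther back than shut.
Start: joints at [1.165, 0.332, -0.065, 1.46, 0.022, 1.35, -0.088], TCP at [0.233, -0.58, 0.245] pointing down, gripper open.
Joint ranges: [-2.6, 2.6], [-0.5, 2.12], [-1.47, 1.34], [0.16, 2.42], [-1.27, 4.41], [0.06, 2.06], [-2.6, 2.6]. Speed limits (rad/s): [2.22, 2.22, 2.79, 2.79, 3.14, 3.14, 3.14].

INTERFACE

Orientations are given as a unit quaternion [x, y, z, w].
In Python, from workcell import status, viewer, manip gives the robot as it stands.
- The arm moves only by the tool play_rows, never from a script. Its argument "plan" is one flat list of numbers, 7 for each row, row after row: the turn, a rotation vector about the tool's x, y, z in degrees, then the shift along the tool's x, y, z in m, then the opening, from 0 (shut) to 1 (fully open). In form: [ax, ay, az, dx, dy, dz, grip, ax, ay, az, dx, dy, dz, grip, ...]. A call has 1 to 20 rows; each row is the pose to reach, as a shift and turn from the pose commanded when the call began, along the tool's axes at that moment; what a row does not reach only later rows make up. A row lasts 1/8 s, in which the tool goes at most 62.5 mm and 10.7 degrees, less where a joint would pass 70% of its speed; a pose out of reach is approached as far as the arm can. A call with a gripper value outside its range is refused whole. The fingers move at their own pace and stop on an object; "squeeze" is the grip in N (left out, the last holds). Time passes only in rows, so rows that repeat a pose let the fingers close. It gives the time, the measured TCP pose, the force, the opening and the grip force at its end, in the units of the state.
- status.get_obs(): the state, without advancing time (a new reading comes with each control period).
- viewer.camera(name): name is "side" or "top"; returns the picture (420x560x3 uint8, red, green, blue); there is no depth.
- viewer.camera_model(name): a dict with "fx", "fy", "cx", "cy" (pixels), "R" (3x3) and "t" (3): a world point X has camera coordinates R X + t. Camera axes: x right, y down, z forward; pixel columns grow to the right and rows downward; lengths in m; the calibration is good to about 2 mm. A picture is of the moment at which its call begins. camera_model takes no time and is no camera call.
- manip.hand_in(): hands the job in; it is judged then, once.
The state is a dict: "clock": time; "joint_pos": joint angles; "joint_velocities": joint speeds; "tau": joint torques, N m; "position": TCP position; "ee_rot": TCP orientation; "ft_force": force on the tool from outside, world axes, zero at the start; "torque": the same for the moment, N m; "grip_width": opening from 0.0 (shut) to 1.0 (fully open); "grasp_force": force on a finger pad.
Only numpy, scipy, OpenCV 4.12 (cv2) and the standard library are available. Lean on these libraries where they do the work, as an engineer would, in place of code of your own. Each camera call takes 0.05 s, during which the arm holds its last target. There are 200 camera calls.

## Working session

There is one attempt and no reset: what is moved stays moved. The work goes in short steps, Python scripts to look and compute and a tool call to move; the robot and the scene stay as the last step left them, time stands still between calls to the robot, and variables do not carry over. Pictures are saved under pics/ and viewed, at most 10 in all, crops included, and the job is handed in when it is done.

Besides the shell and the picture viewer there is one more tool, called after ">>>" by a JSON object that holds its "api" and its "payload". play_rows: Moves the arm, as the interface text tells. Its arguments: {"type":"object","properties":{"plan":{"type":"array","items":{"type":"number"}},"squeeze":{"type":"number"}},"required":["plan"]}

```bash
ls; mkdir -p pics
python3 - <<'E'
from workcell import status, viewer, manip
import cv2,numpy as np
o=status.get_obs(); print(o, manip.tip_extent)
for n in("side","top"):
    cv2.imwrite(f"pics/{n}0.png",viewer.camera(n)[:,:,::-1]); print(n,viewer.camera_model(n))
E
```

```text
pics
{'clock': 0.0, 'joint_pos': array([ 1.16540915,  0.33289581, -0.06474536,  1.46094034,  0.02162106,
        1.34991248, -0.08852572]), 'joint_velocities': array([ 1.34706106e-03,  5.87016481e-04,  1.68724089e-03, -2.61468727e-04,
        8.59790420e-05,  6.00271510e-05, -9.99846384e-04]), 'tau': array([-3.26617801e-04, -6.25443220e+01,  4.89613193e-02, -3.91615462e+01,
        1.62615487e-02,  9.93383175e-03, -6.47299635e-05]), 'position': array([ 0.23332171, -0.57942698,  0.24450156]), 'ee_rot': array([ 9.81735761e-01,  1.90248162e-01, -1.74719799e-04, -7.08392928e-04]), 'ft_force': array([ 0.30624369, -0.21886256, -0.20508612]), 'torque': array([-0.00466445, -0.05312234,  0.05889257]), 'grasp_force': 0.0, 'grip_width': 0.9996723220154222} 0.014
side {'fx': 381.60370024539696, 'fy': 381.60370024539696, 'cx': 280.9940710619811, 'cy': 214.41777102097592, 'R': array([[-0.96485485,  0.26254631, -0.01116082],
       [ 0.24143693,  0.86890992, -0.4320923 ],
       [-0.10374649, -0.41960098, -0.90176032]]), 't': array([ 0.48105281, -0.12011599,  0.97058019])}
top {'fx': 529.11257337148, 'fy': 529.11257337148, 'cx': 287.0503964978704, 'cy': 206.26936754124966, 'R': array([[ 0.0093324 , -0.99993013, -0.00725533],
       [-0.98735703, -0.00806641, -0.15830673],
       [ 0.15823714,  0.00864098, -0.98736333]]), 't': array([0.00881169, 0.50519976, 1.09211099])}
```

View pics/side0.png

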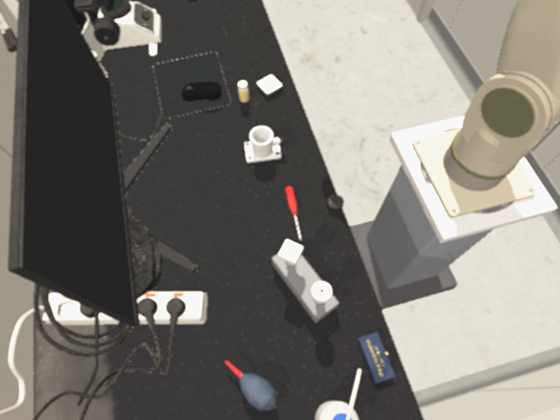

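View pics/top0.png

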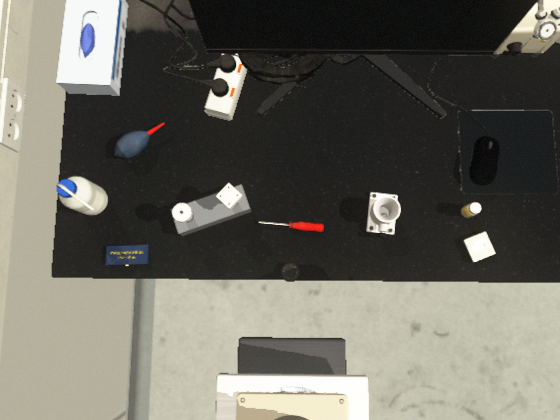

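The side view shows the rack at about (305,285), with the round table at (321,292), the square one at (290,251) and the holder at (262,142). In the top view the round table is at (182,212), the square one at (229,195), and the holder at (384,212) with its knob pointing down the image. I'll measure these next.

```bash
cat > h.py <<'E'
import numpy as np,cv2
from workcell import status,viewer
def ray(n,uv):
    m=viewer.camera_model(n);R,t=np.array(m['R']),np.array(m['t'])
    d=R.T@np.array([(uv[0]-m['cx'])/m['fx'],(uv[1]-m['cy'])/m['fy'],1.]);return -R.T@t,d
def plane(n,uv,z):
    c,d=ray(n,uv);return c+d*(z-c[2])/d[2]
def two(a,b):
    (c1,d1),(c2,d2)=ray("side",a),ray("top",b)
    s=np.linalg.lstsq(np.c_[d1,-d2],c2-c1,rcond=None)[0];p,q=c1+s[0]*d1,c2+s[1]*d2
    return (p+q)/2,np.linalg.norm(p-q)
def proj(n,X):
    m=viewer.camera_model(n);c=np.array(m['R'])@X+m['t'];return m['fx']*c[0]/c[2]+m['cx'],m['fy']*c[1]/c[2]+m['cy']
E
python3 - <<'E'
from h import *
T=cv2.imread("pics/top0.png");S=cv2.imread("pics/side0.png")
for n,im,boxes in(("top",T,[(165,195,205,232),(210,178,250,215),(360,185,410,240)]),("side",S,[(305,278,340,308),(272,235,310,268),(240,122,288,166)])):
    for x0,y0,x1,y1 in boxes:
        g=cv2.cvtColor(im[y0:y1,x0:x1],cv2.COLOR_BGR2GRAY)
        for th in(200,225):
            cs=cv2.findContours((g>th).astype(np.uint8),cv2.RETR_EXTERNAL,cv2.CHAIN_APPROX_NONE)[0]
            c=max(cs,key=cv2.contourArea); h=cv2.convexHull(c)
            M=cv2.moments(h); e=cv2.minAreaRect(h)
            print(n,th,round(x0+M['m10']/M['m00'],1),round(y0+M['m01']/M['m00'],1),'size',np.round(e[1],1),round(e[2]),'bbox',np.array(cv2.boundingRect(c))+[x0,y0,0,0])
def crop(im,b,k): return cv2.resize(im[b[1]:b[3],b[0]:b[2]],None,fx=k,fy=k,interpolation=cv2.INTER_CUBIC)
A=np.hstack([crop(T,(165,175,255,240),4),crop(T,(355,180,415,245),4)])
B=np.hstack([crop(S,(262,235,352,325),4)[:300],crop(S,(235,115,295,190),4)])
A=cv2.resize(A,(600,260));B=B
print(A.shape,B.shape)
cv2.imwrite("pics/c.png",np.vstack([A,B[:, :600]]))
E
```

```text
top 200 181.5 211.9 size [17.7 19.1] 45 bbox [172 203  20  19]
top 225 181.3 211.8 size [18. 17.] 0 bbox [172 203  19  18]
top 200 228.7 195.3 size [18.4 19.1] 45 bbox [216 183  26  25]
top 225 228.7 195.3 size [18.7 18.4] 42 bbox [217 184  25  24]
top 200 385.5 210.7 size [40. 30.] 90 bbox [370 193  31  41]
top 225 385.9 210.5 size [44.1 26.7] 76 bbox [370 193  31  41]
side 200 318.7 293.4 size [29. 31.] 90 bbox [305 278  32  30]
side 225 321.1 290.7 size [20. 20.] 90 bbox [311 281  21  21]
side 200 291.1 255.3 size [28. 35.] 90 bbox [274 239  36  29]
side 225 290.2 250.6 size [19.7 19.7] 27 bbox [278 239  25  24]
side 200 261.4 144.4 size [33.9 35.8] 82 bbox [244 126  36  36]
side 225 259.7 142.7 size [27.3 38. ] 47 bbox [245 126  35  36]
(260, 600, 3) (300, 600, 3)
```

View pics/c.png

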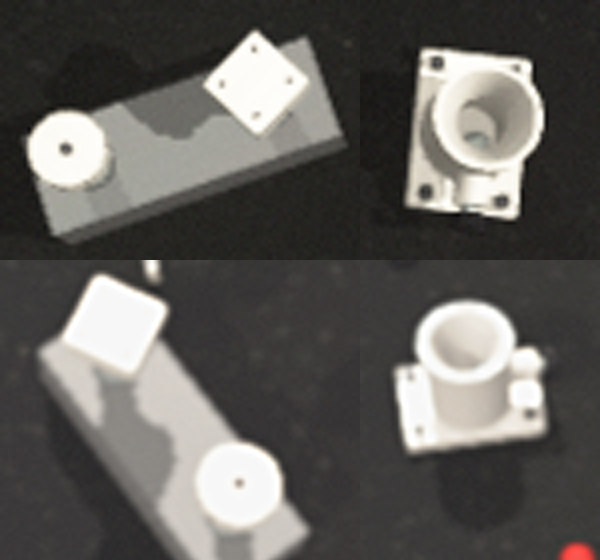

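The crops show the round table centre at (181.2,211.7) top and (321.3,290.2) side. The holder's rim ellipse is centred at about (386.6,209.4) top and (261.1,136.0) side, with the knob toward -x.

Run:
```python
from h import *
np.set_printoptions(precision=4,suppress=True)
for k,s,t,z in(("round",(321.3,290.4),(181.2,211.7),.112),("square",(290.3,250.8),(228.7,195.3),.112),("rim",(261.1,136.),(386.6,209.4),.068)):
    print(k,plane("side",s,z),plane("top",t,z),two(s,t))
# rack top corners & base corners (crop coords /4)
f=lambda x,y:(165+(x+.5)/4-.5,175+(y+.5)/4-.5)
P=[plane("top",f(*p),.046)[:2] for p in((26,138),(305,37),(347,142),(54,238))];print(np.array(P))
g=lambda x,y:(355+(x-360+.5)/4-.5,180+(y+.5)/4-.5)
Q=np.array([plane("top",g(*p),.01)[:2] for p in((421,47),(533,60),(517,218),(405,208))]);print(Q,Q.mean(0))
# rim width check
print(plane("top",g(432,119),.068)-plane("top",g(545,119),.068))
from scipy.spatial.transform import Rotation as Ro
o=status.get_obs();R=Ro.from_quat(o['ee_rot']);print(R.as_matrix())
for w in([0.,0,0],):pass
for x,y in((plane("top",(181.2,211.7),.112)[:2]),(0,0)) if 0 else []:pass
```

```text
round [0.4796 0.2267 0.112 ] [0.4809 0.2245 0.112 ] (array([0.4802, 0.2256, 0.1099]), np.float64(0.002301280552311875))
square [0.5146 0.1343 0.112 ] [0.515  0.1302 0.112 ] (array([0.515 , 0.1315, 0.106 ]), np.float64(0.002482145140658522))
rim [ 0.4973 -0.1876  0.068 ] [ 0.4958 -0.1944  0.068 ] (array([ 0.4967, -0.1959,  0.0576]), np.float64(0.001539072588347248))
[[0.496  0.2601]
 [0.552  0.1127]
 [0.4953 0.089 ]
 [0.4427 0.243 ]]
[[ 0.5447 -0.1689]
 [ 0.5379 -0.2303]
 [ 0.4505 -0.2196]
 [ 0.4554 -0.1588]] [ 0.4971 -0.1944]
[-0.0005  0.0587  0.    ]
[[ 0.9276  0.3735 -0.0005]
 [ 0.3735 -0.9276  0.0011]
 [-0.0001 -0.0012 -1.    ]]
```

>>> {"api": "play_rows", "payload": {"plan": [0, 0, -10, 0.0509, -0.0297, 0, 1, 0, 0, -20, 0.1018, -0.0593, 0, 1, 0, 0, -30, 0.1528, -0.089, 0, 1, 0, 0, -40, 0.204, -0.119, 0, 1, 0, 0, -50, 0.255, -0.148, 0, 1, 0, 0, -50, 0.3055, -0.178, 0, 1, 0, 0, -60, 0.337, -0.23, 0, 1, 0, 0, -60, 0.369, -0.282, 0, 1, 0, 0, -70, 0.4, -0.334, 0, 1, 0, 0, -70, 0.432, -0.386, 0, 1, 0, 0, -80, 0.464, -0.437, 0, 1, 0, 0, -80, 0.48, -0.491, 0.01, 1, 0, 0, -90, 0.497, -0.545, 0.02, 1, 0, 0, -90, 0.513, -0.6, 0.03, 1, 0, 0, -90, 0.53, -0.6537, 0.045, 1, 0, 0, -90, 0.53, -0.6537, 0.045, 1, 0, 0, -90, 0.53, -0.6537, 0.045, 1, 0, 0, -90, 0.53, -0.6537, 0.045, 1]}}

```text
clock: 2.35
position: [0.4815, 0.2232, 0.2004]
ee_rot: [0.561, 0.828, -0.0, 0.0]
ft_force: [-1.3, -0.3, 0.3]
grip_width: 0.999
grasp_force: 0.0
```

>>> {"api": "play_rows", "payload": {"plan": [0, 0, 0, 0.002, 0, 0.04, 1, 0, 0, 0, 0.002, 0, 0.08, 1, 0, 0, 0, 0.002, 0, 0.099, 1, 0, 0, 0, 0.002, 0, 0.099, 1, 0, 0, 0, 0.002, 0, 0.099, 0.7, 0, 0, 0, 0.002, 0, 0.099, 0.4, 0, 0, 0, 0.002, 0, 0.099, 0.2, 0, 0, 0, 0.002, 0, 0.099, 0.2, 0, 0, 0, 0.002, 0, 0.099, 0.2, 0, 0, 0, 0.002, 0, 0.099, 0.2], "squeeze": 60}}

```text
clock: 3.6
position: [0.4807, 0.2268, 0.1025]
ee_rot: [0.56, 0.829, 0.001, 0.001]
ft_force: [-1.0, -0.8, 6.5]
grip_width: 0.425
grasp_force: 59.1
```

Run:
```python
from h import *
T=viewer.camera("top")[:,:,::-1];S=viewer.camera("side")[:,:,::-1]
c=lambda im,b:cv2.resize(im[b[1]:b[3],b[0]:b[2]],None,fx=3,fy=3,interpolation=cv2.INTER_CUBIC)
cv2.imwrite("pics/g.png",np.hstack([c(T,(140,150,260,290)),c(S,(240,200,360,340))]))
```

```text
(no output)
```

View pics/g.png

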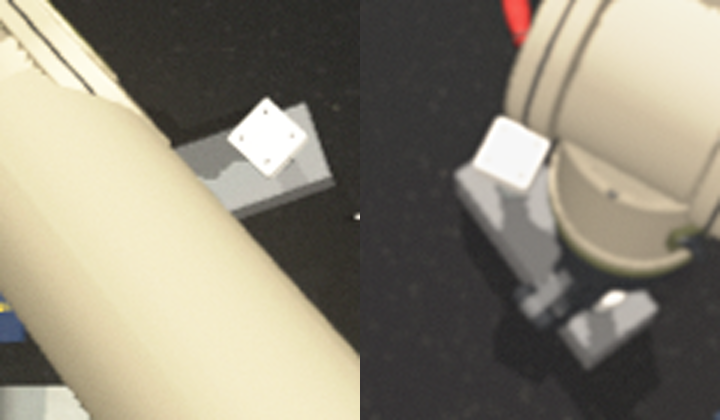

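The pads have closed on the round table, and the square post still stands in the rack. Lifting.

>>> {"api": "play_rows", "payload": {"plan": [0, 0, 0, 0, 0, -0.02, 0.2, 0, 0, 0, 0, 0, -0.05, 0.2, 0, 0, 0, 0, 0, -0.09, 0.2, 0, 0, 0, 0, 0, -0.12, 0.2, 0, 0, 0, 0, 0, -0.12, 0.2, 0, 0, 0, 0, 0, -0.12, 0.2]}}

```text
clock: 4.45
position: [0.4798, 0.2261, 0.2209]
ee_rot: [0.56, 0.829, -0.0, -0.0]
ft_force: [-0.0, 0.1, -2.8]
grip_width: 0.422
grasp_force: 60.9
```

>>> {"api": "play_rows", "payload": {"plan": [0, 0, 0, 0, 0, -0.03, 0.2, 0, 0, 5, -0.04, -0.014, -0.03, 0.2, 0, 0, 10, -0.079, -0.028, -0.03, 0.2, 0, 0, 15, -0.119, -0.042, -0.03, 0.2, 0, 0, 20, -0.158, -0.056, -0.03, 0.2, 0, 0, 25, -0.198, -0.0705, -0.03, 0.2, 0, 0, 30, -0.237, -0.085, -0.03, 0.2, 0, 0, 35, -0.277, -0.099, -0.03, 0.2, 0, 0, 40, -0.3165, -0.113, -0.03, 0.2, 0, 0, 45, -0.356, -0.127, -0.015, 0.2, 0, 0, 45, -0.38, -0.135, 0, 0.2, 0, 0, 45, -0.3956, -0.141, 0, 0.2, 0, 0, 45, -0.3956, -0.141, 0, 0.2, 0, 0, 45, -0.3956, -0.141, 0, 0.2]}}

```text
clock: 6.2
position: [0.4977, -0.1916, 0.2219]
ee_rot: [0.834, 0.552, 0.0, 0.0]
ft_force: [0.4, -0.5, -2.4]
grip_width: 0.423
grasp_force: 60.9
```

Run:
```python
from h import *
T=viewer.camera("top")[:,:,::-1];S=viewer.camera("side")[:,:,::-1]
cv2.imwrite("pics/top1.png",T);cv2.imwrite("pics/side1.png",S)
c=lambda im,b:cv2.resize(im[b[1]:b[3],b[0]:b[2]],None,fx=4,fy=4,interpolation=cv2.INTER_CUBIC)
cv2.imwrite("pics/h.png",np.hstack([c(T,(340,150,440,280)),c(S,(210,90,310,220))]))
o=status.get_obs();p=o['position']
for z in(.12,.22): print([np.round(proj(n,np.array([p[0],p[1],z])),1) for n in("top","side")])
```

```text
[array([390. , 204.5]), array([259.2, 120.8])]
[array([400.3, 195.5]), array([256.3,  89.7])]
```

View pics/h.png

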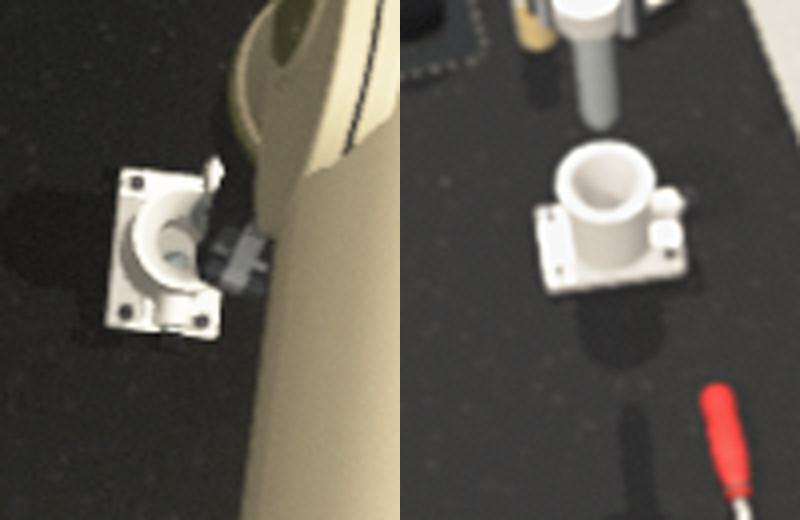

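The foot sits over the funnel: in the side view it is at about (260,122) and the rim centre at about (261,135.5). I'll descend in stages and watch the force.

>>> {"api": "play_rows", "payload": {"plan": [0, 0, 0, 0, 0, 0.02, 0.2, 0, 0, 0, 0, 0, 0.04, 0.2, 0, 0, 0, 0, 0, 0.055, 0.2, 0, 0, 0, 0, 0, 0.065, 0.2, 0, 0, 0, 0, 0, 0.073, 0.2, 0, 0, 0, 0, 0, 0.073, 0.2, 0, 0, 0, 0, 0, 0.073, 0.2]}}

```text
clock: 7.18
position: [0.4975, -0.1933, 0.1488]
ee_rot: [0.834, 0.551, 0.0, 0.0]
ft_force: [-0.2, -0.2, -3.6]
grip_width: 0.427
grasp_force: 60.9
```

Run:
```python
from h import *
T=viewer.camera("top")[:,:,::-1];S=viewer.camera("side")[:,:,::-1]
cv2.imwrite("pics/top2.png",T);cv2.imwrite("pics/side2.png",S)
c=lambda im,b:cv2.resize(im[b[1]:b[3],b[0]:b[2]],None,fx=6,fy=6,interpolation=cv2.INTER_CUBIC)
cv2.imwrite("pics/i.png",np.hstack([c(T,(360,170,420,250)),c(S,(230,90,290,170))]))
```

```text
(no output)
```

View pics/i.png

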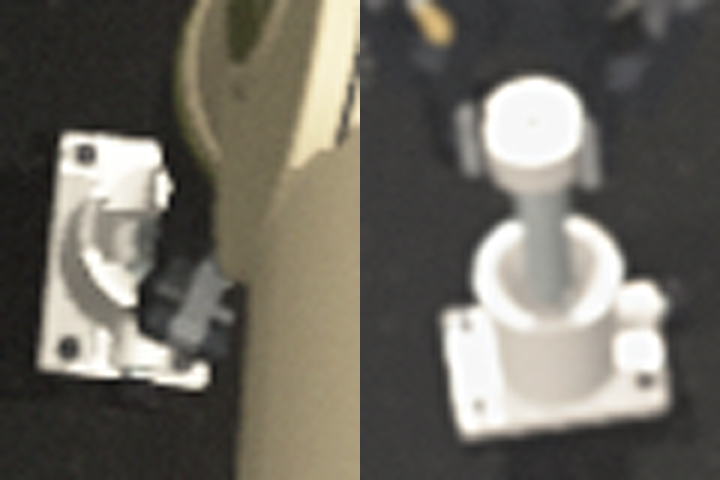

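Run:
```python
from h import *
print("table side",plane("side",(258.2,109.4),.158), "rim side",[plane("side",(260.9,r),.068) for r in(134.6,135.3,136)])
```

```text
table side [ 0.49732624 -0.19295851  0.158     ] rim side [array([ 0.4967919 , -0.19183371,  0.068     ]), array([ 0.4973018 , -0.18977609,  0.068     ]), array([ 0.4978107 , -0.18772248,  0.068     ])]
```

In the side view the table agrees with the TCP to under 1 mm and is centred on the rim to about 3 mm, inside the 4 mm clearance. Pushing down past the plunger.

>>> {"api": "play_rows", "payload": {"plan": [0, 0, 0, 0, 0, 0.004, 0.2, 0, 0, 0, 0, 0, 0.008, 0.2, 0, 0, 0, 0, 0, 0.012, 0.2, 0, 0, 0, 0, 0, 0.016, 0.2, 0, 0, 0, 0, 0, 0.02, 0.2, 0, 0, 0, 0, 0, 0.02, 0.2]}}

```text
clock: 8.02
position: [0.4975, -0.1932, 0.1281]
ee_rot: [0.834, 0.551, 0.0, 0.0]
ft_force: [5.4, -1.1, -1.9]
grip_width: 0.423
grasp_force: 60.8
```

>>> {"api": "play_rows", "payload": {"plan": [0, 0, 0, 0, 0, 0.004, 0.2, 0, 0, 0, 0, 0, 0.008, 0.2, 0, 0, 0, 0, 0, 0.012, 0.2, 0, 0, 0, 0, 0, 0.016, 0.2, 0, 0, 0, 0, 0, 0.019, 0.2, 0, 0, 0, 0, 0, 0.019, 0.2, 0, 0, 0, 0, 0, 0.019, 0.2]}}

```text
clock: 8.9
position: [0.4975, -0.1931, 0.1088]
ee_rot: [0.834, 0.552, 0.0, 0.0]
ft_force: [7.0, -1.2, -4.7]
grip_width: 0.424
grasp_force: 61.0
```

>>> {"api": "play_rows", "payload": {"plan": [0, 0, 0, 0, 0, 0.001, 0.2, 0, 0, 0, 0, 0, 0.002, 0.2, 0, 0, 0, 0, 0, 0.0025, 0.2, 0, 0, 0, 0, 0, 0.0025, 0.2, 0, 0, 0, 0, 0, 0.0025, 0.2]}}

```text
clock: 9.52
position: [0.4979, -0.193, 0.1069]
ee_rot: [0.834, 0.552, 0.001, 0.0]
ft_force: [5.9, 0.1, -0.4]
grip_width: 0.421
grasp_force: 61.3
```

>>> {"api": "play_rows", "payload": {"plan": [0, 0, 0, 0, 0, 0.001, 0.2, 0, 0, 0, 0, 0, 0.001, 0.2, 0, 0, 0, 0, 0, 0.002, 0.2, 0, 0, 0, 0, 0, 0.002, 0.2]}}

```text
clock: 10.02
position: [0.4984, -0.1931, 0.1064]
ee_rot: [0.834, 0.552, 0.001, 0.001]
ft_force: [2.4, 0.7, 13.2]
grip_width: 0.422
grasp_force: 63.1
```

The foot bottomed at the predicted height with 13 N upward. Releasing and retreating upward.

>>> {"api": "play_rows", "payload": {"plan": [0, 0, 0, 0, 0, 0, 0.5, 0, 0, 0, 0, 0, 0, 0.7, 0, 0, 0, 0, 0, 0, 1, 0, 0, 0, 0, 0, 0, 1, 0, 0, 0, 0, 0, 0, 1, 0, 0, 0, 0, 0, 0, 1, 0, 0, 0, 0, 0, -0.03, 1, 0, 0, 0, 0, 0, -0.07, 1, 0, 0, 0, 0, 0, -0.12, 1, 0, 0, 0, 0, 0, -0.17, 1, 0, 0, 0.05, 0.15, 0, -0.2, 1, 0, 0, 0, 0, -0.05, -0.2, 1, 0, 0, 0, 0, -0.1, -0.2, 1, 0, 0, 0, 0, -0.15, -0.2, 1, 0, 0, 0, 0, -0.15, -0.2, 1]}}

```text
clock: 11.9
position: [0.3571, -0.1339, 0.3056]
ee_rot: [0.834, 0.551, -0.0, 0.002]
ft_force: [0.7, -0.1, 0.4]
grip_width: 1.0
grasp_force: 0.0
```

Run:
```python
from h import *
T=viewer.camera("top")[:,:,::-1];S=viewer.camera("side")[:,:,::-1]
cv2.imwrite("pics/top3.png",T);cv2.imwrite("pics/side3.png",S)
c=lambda im,b:cv2.resize(im[b[1]:b[3],b[0]:b[2]],None,fx=4,fy=4,interpolation=cv2.INTER_CUBIC)
cv2.imwrite("pics/j.png",np.hstack([c(T,(350,160,430,260)),c(S,(225,90,305,190))]))
cv2.imwrite("pics/k.png",np.hstack([T[:,:400],S[:,:400]]))
```

```text
(no output)
```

View pics/j.png

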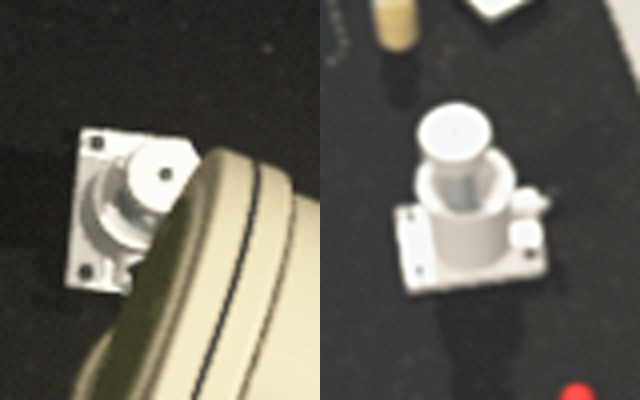

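View pics/k.png

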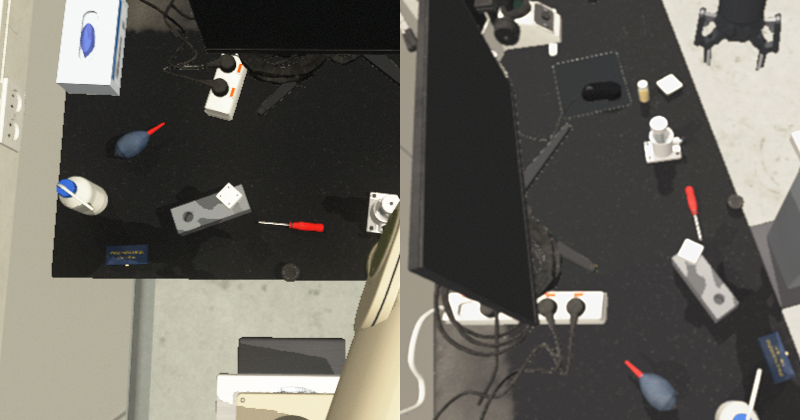

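The round post stands in the holder, with its table hole at about (391.1,203.1) top and (258.4,122.6) side. The square post is in the rack. One quick height check before handing in.

Run:
```python
from h import *
s,t=(258.4,122.6),(391.1,203.1)
print(two(s,t))
for z in(.106,.111,.116,.121,.126): print(z,plane("side",s,z)[:2],plane("top",t,z)[:2],proj("side",np.array([.4984,-.1931,z])))
```

```text
(array([ 0.50068379, -0.19515564,  0.1113767 ]), np.float64(0.002529257143960319))
0.106 [ 0.49890729 -0.19873096] [ 0.50274378 -0.19677037] (np.float64(259.17267954940144), np.float64(124.37843799874835))
0.111 [ 0.49956409 -0.19469014] [ 0.50190364 -0.19581907] (np.float64(259.03966882412976), np.float64(123.01101615232649))
0.116 [ 0.50022089 -0.19064933] [ 0.50106349 -0.19486777] (np.float64(258.9053183843521), np.float64(121.62982131970476))
0.121 [ 0.50087769 -0.18660851] [ 0.50022334 -0.19391648] (np.float64(258.76960788674967), np.float64(120.23464436061892))
0.126 [ 0.50153449 -0.18256769] [ 0.49938319 -0.19296518] (np.float64(258.6325165740293), np.float64(118.82527187892111))
```

```bash
python3 -c "
from workcell import manip
print(manip.hand_in())"
```

```text
the job is handed in; nothing more can be done
None
```

I put the round post in the holder with the table up, past the plunger and pressed to the bottom of the bore (13 N upward at the expected height). The square post is still in the rack, and I handed in at about 12 s. The plunger's own reading wasn't available, and the camera height check afterwards was good only to about 5 mm.

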